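Seal the leaning specimen canister and start the gas purge

TASK

Seal the specimen canister that leans on its stand: swing its hinged cap down over the mouth, then screw the cap clockwise until it is fully tight. Only when it is tight, push the sprung purge plunger on the gas outlet all the way down, and let it spring back up. Leave the two cones and the amber jar where they are.

Things in the scene. Friction and masses are not known exactly. Their poses are not given: they have to be found in the camera images.
- stand: Stand of the specimen canister, fixed: a 140 x 100 mm aluminium base plate (origin at its underside's centre), a pedestal 75 mm high with a 110 x 90 mm black top, and two black cheeks holding a plain steel tube (54 mm outside diameter, 100 mm long) that leans 26 degrees from upright, towards the stand's -x (roughly towards the robot). z up.
- mouth (a point): Centre of the tube's open mouth, about 181 mm above the bench. z: out of the mouth along the tube; x: in the mouth plane, up the slope to the cap's hinge; y: parallel to the hinge pin. Two fixed steel hooks beside the mouth have outer faces at y = +41 and -41 mm, overhang inwards to 30 mm from the axis and reach 10.5 mm above the mouth plane.
- hinge (a point): Middle of the cap's hinge pin (10 mm diameter, 22 mm long, along y), fixed on the canister 44 mm up the slope (+x) and 10.5 mm out (+z) from the mouth's centre. Axes as for the mouth.
- cap_top (a point): Centre of the cap's outer face; z out of it along the cap's axis. Black ribbed round knob, 44 mm diameter, 12 to 38 mm above the cap's underside, on a 56 mm flange with two steel lugs reaching 36 mm from the axis. When shut it is 38 mm out from the mouth's centre; then keep fingertips over 12.5 mm above the mouth plane to clear strap, lugs and hooks. A steel mark on top turns with it.
- cap_swing (a joint): Swing of the cap's strap on the hinge, rad: 0 = shut flat on the mouth (hard stop), positive = open, up and over away from the robot, to 1.8. Starts 0.8 to 1.2. Friction 0.09 N m (about 2 N at the cap); stays where left. Shuts only while cap_turn is below about 0.7; once tight, the lugs lie under the hooks and it cannot open.
- cap_turn (a joint): Turn of the cap about its own axis, rad: 0 = loose, grows as the cap is turned clockwise (looking at its outer face) to a hard stop at 1.4 = fully tight. Starts 0 to 0.15. Friction 0.12 N m; stays where left. Quick thread with no travel along the axis: one twist of about 1.4 rad does it.
- plunger_top (a point): Centre of the top of the sprung purge plunger, a steel button 28 mm diameter and 8 mm thick on a 12 mm steel pin, upright on the white gas outlet pillar (42 mm diameter, fixed to the bench). Its top is 116 mm above the bench when up. A brass stub sticks out of the pillar at half height, away from the robot.
- plunger (a joint): Travel of the purge plunger, m: 0 = up, 0.012 = pushed fully down (hard stop). Spring: starts to move at about 4 N, fully down at about 10 N; springs back when let go.
- cone_a: Loose steel cone, 34 mm diameter, 24 mm tall, tip up, 50 g; leave alone. Origin at the centre of its underside.
- cone_b: Another loose steel cone, the same; leave alone.
- bottle: Loose amber glass jar with black cap, 54 mm diameter, 95 mm tall, 250 g; leave alone. Origin at the centre of its underside.
There are look-alikes about, which are no part of the job. There is more than one size of the part that bears plunger_top; the job needs the middle-sized. Of the things shaped like the stand, the aluminium one is meant.

How it is judged:
By the outcome, as a careful person would: the job done as asked, in the order asked, and still so for the second after the job is handed in, with the robot touching nothing.
It also fails if it takes over 62 s, if anything falls off the work surface, if the arm or the gripper's body presses on something with over 40 N, if the wrist force passes 120 N, or if a joint passes its speed limit or range.

ROBOT

A 7-joint arm with a two-finger parallel gripper is mounted at the origin on the work surface. World frame = base frame: x ahead of the robot, y to its left, z up, the work surface at z = 0. Lengths are in m, angles in rad, forces in N, time in s.
With the tool pointing down it reaches from about 0.4 to 0.85 m from the base axis. Payload 4.4 kg.
Tool frame: the origin (TCP) lies at the very end of the fingers, on their centre line; the grasp point (between the pads) lies 19 mm behind it; z points along the fingers, y is the direction in which the jaws open and shut (so a half turn about z gives the same grasp; the last joint's range is limited). The gripper opens to 94 mm and grips with 3 to 60 N. Pads are 16 mm wide; open, the fingers measure 119 mm over their backs; the gripper's body (75 mm by 177 mm) begins 78 mm behind the grasp point.
Start: joints at [1.145, 0.628, 0.038, 1.517, -0.027, 0.996, -0.02], TCP at [0.229, -0.608, 0.205] pointing down, gripper open.
Joint ranges: [-3.06, 3.06], [-0.37, 2.12], [-1.25, 1.32], [0.18, 2.47], [-1.1, 4.24], [0.23, 1.98], [-2.94, 2.94]. Speed limits (rad/s): [2.57, 2.57, 3.14, 3.14, 3.14, 3.14, 3.14].

INTERFACE

Orientations are given as a 3x3 rotation matrix whose columns are the frame's x, y, z axes.
In Python, from station import r gives the robot as it stands.
- The arm moves only by the shell command python3 -m handwheel 'ROWS' [OPENING] [FORCE]. ROWS is JSON, a list of rows, each an object with "delta_pos": the shift along the tool's x, y, z in mm, a list of three; "twist": the turn about the tool's z in degrees. A call has 1 to 5 rows; each row shifts and turns the commanded pose from where the row before left it, along the tool's axes as they then stand; what a row does not reach is not made up. A row lasts 1/8 s, in which the tool goes at most 62.5 mm and 10.7 degrees, less where a joint would pass 70% of its speed; a pose out of reach is approached as far as the arm can. A call is refused whole if a number of a shift passes 62.5 or a number of a turn 10.7, either way. A call with a gripper value outside its range is refused whole. OPENING is the opening in per cent of the stroke, from 0 (shut) to 100 (fully open), set as the call begins (- or left out, the last holds). The fingers move at their own pace and stop on an object; FORCE is the grip in N (left out, the last holds). Time passes only in rows, so rows that do not move let the fingers close. It gives the time, the measured TCP pose, the force and the opening at its end, in the units of the state.
- r.get_obs(): the state, without advancing time (a new reading comes with each control period).
- r.camera(name): name is "scene" or "top"; returns a dict with "image" (384x512x3 uint8, red, green, blue), "camera_matrix" (3x3 intrinsics, pixels), "D" ([k1, k2, p1, p2, k3] as OpenCV has them; the pictures are not rectified), "camera_from_world" (4x4, takes a point from world to camera coordinates). Camera axes: x right, y up, looking along -z (the intrinsics and any distortion apply to the point x, -y, -z); pixel columns grow to the right and rows downward; lengths in m; the calibration is good to about 2 mm. A picture is of the moment at which its call begins. There is no depth.
- r.finish_job(): hands the job in, once; it reports no verdict.
The state is a dict: "t": time; "q": joint angles; "joint_vel": joint speeds; "joint_efforts": joint torques, N m; "tool_pos": TCP position; "ee_rot": TCP orientation; "ft_force": force on the tool from outside, world axes, zero at the start; "wrist_torque": the same for the moment, N m; "opening": opening from 0.0 (shut) to 1.0 (fully open).
Only numpy, scipy, OpenCV 4.12 (cv2) and the standard library are available. Lean on these libraries where they do the work, as an engineer would, in place of code of your own. Each camera call takes 0.05 s, during which the arm holds its last target. There are 200 camera calls.

## Working session

There is one attempt and no reset: what is moved stays moved. The work goes in short steps, Python scripts to look and compute and a shell command to move; the robot and the scene stay as the last step left them, time stands still between calls to the robot, and variables do not carry over. Pictures are saved under pics/ and viewed, about 8 in all and at most 12, crops included, and the job is handed in when it is done.

```bash
ls; mkdir -p pics
python3 - <<'E'
from station import r
import cv2
o=r.get_obs(); print(o['t'],o['tool_pos'],o['ee_rot'],o['opening'])
for n in('scene','top'):
    c=r.camera(n); cv2.imwrite(f'pics/{n}0.png',c['image'][:,:,::-1])
    print(n,c['camera_matrix'].tolist(),c['D'],c['camera_from_world'].tolist())
E
```

```text
pics
0.0 [ 0.22864431 -0.60774697  0.20458059] [[ 9.35969751e-01  3.52079776e-01 -6.76136502e-04]
 [ 3.52080424e-01 -9.35968144e-01  1.73437229e-03]
 [-2.22048195e-05 -1.86137443e-03 -9.99998267e-01]] 1.0021919291212418
scene [[381.10848180628363, 0.0, 258.4596283265268], [0.0, 381.10848180628363, 190.04943037992126], [0.0, 0.0, 1.0]] [-0.05398484  0.          0.          0.          0.        ] [[0.1331394816413048, 0.9908457939260389, -0.022326913968623054, -0.170407932891652], [-0.5215310962713473, 0.0891985804384527, 0.8485569685470572, 0.20586126181847417], [0.8427806322230543, -0.10133225501706018, 0.5286327459048162, -1.3581673927539166], [0.0, 0.0, 0.0, 1.0]]
top [[396.9302696485452, 0.0, 257.0111942839781], [0.0, 396.9302696485452, 195.20818095678504], [0.0, 0.0, 1.0]] [-0.11123961  0.          0.          0.          0.        ] [[-0.039386223862435024, -0.9992221758957286, -0.0019412800065347873, 0.11191113743273257], [0.9755086074100444, -0.038872121684023035, 0.2164992263836013, -0.6319032482583588], [-0.21640628973940082, 0.006633351640620836, 0.9762808593879313, -0.7923133548262993], [0.0, 0.0, 0.0, 1.0]]
```

View pics/scene0.png

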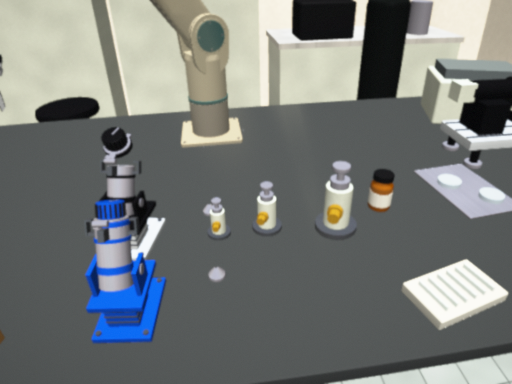

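View pics/top0.png

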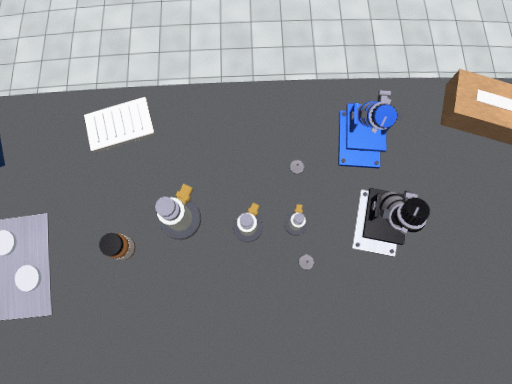

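Candidates so far. Stand: aluminium with black top at top-view (380,222), and a blue look-alike at (362,135). Plungers: large (172,210), middle (247,225), small (297,220). The job needs the aluminium stand and the middle pillar; I'll check both in a close crop.

Run:
```python
import cv2, numpy as np
t=cv2.imread('pics/top0.png'); s=cv2.imread('pics/scene0.png')
a=cv2.resize(t[180:265,335:440],None,fx=4,fy=4,interpolation=2)   # 420x340
b=cv2.resize(s[120:260,80:180],None,fx=3.5,fy=3.5,interpolation=2) # 350x490
c=cv2.resize(t[195:250,225:320],None,fx=4,fy=4,interpolation=2) #380x220
im=np.zeros((570,790,3),np.uint8); im[:340,:420]=a; im[:490,430:780]=b; im[345:565,:380]=c
cv2.imwrite('pics/crop1.png',im)
```

```text
(no output)
```

View pics/crop1.png

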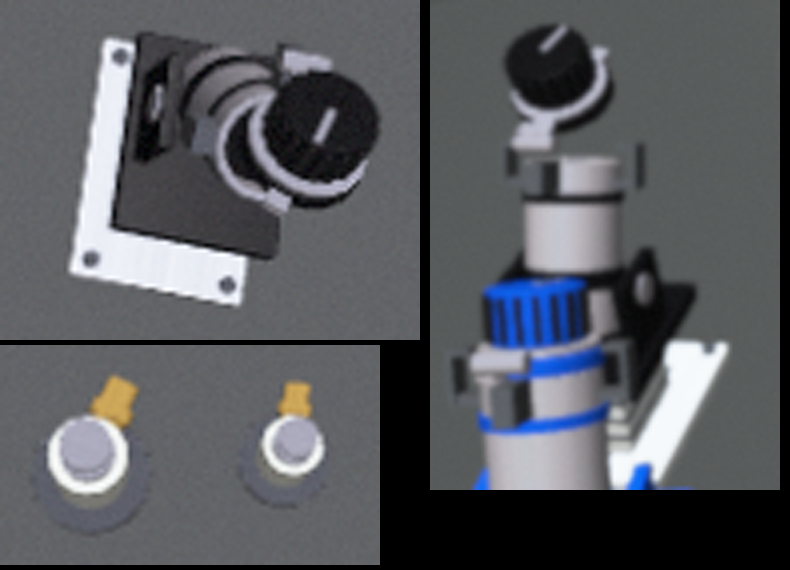

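```bash
cat > h.py <<'E'
import numpy as np, cv2
from station import r
def cam(n):
    c=r.camera(n); c['K']=np.array(c['camera_matrix']); c['D']=np.array(c['D']); c['T']=np.array(c['camera_from_world']); return c
def ray(c,p):
    u=cv2.undistortPoints(np.array([[p]],float),c['K'],c['D'])[0,0]
    R=c['T'][:3,:3]; return -R.T@c['T'][:3,3], R.T@np.array([u[0],-u[1],-1.])
def onz(c,p,z):
    o,d=ray(c,p); return o+d*(z-o[2])/d[2]
def tri(c1,p1,c2,p2):
    o1,d1=ray(c1,p1);o2,d2=ray(c2,p2)
    A=np.stack([d1,-d2],1); s=np.linalg.lstsq(A,o2-o1,rcond=None)[0]
    a,b=o1+s[0]*d1,o2+s[1]*d2; return (a+b)/2,np.linalg.norm(a-b)
def proj(c,P):
    q=c['T'][:3,:3]@P+c['T'][:3,3]; q=q*[1,-1,-1]
    return cv2.projectPoints(q[None],np.zeros(3),np.zeros(3),c['K'],c['D'])[0][0,0]
def mouth(x,y,yaw):
    """stand origin+yaw -> mouth position, axes (world columns)"""
    Rz=cv2.Rodrigues(np.array([0,0,yaw]))[0]; a=np.radians(26)
    M=Rz@np.array([[np.cos(a),0,-np.sin(a)],[0,1,0],[np.sin(a),0,np.cos(a)]])
    return Rz,M
E
python3 - <<'E'
from h import *
np.set_printoptions(precision=4,suppress=True)
t,s=cam('top'),cam('scene')
g=cv2.cvtColor(t['image'],cv2.COLOR_RGB2GRAY)
c=cv2.cornerSubPix(g,np.array([[361,189.5],[352.5,248],[395.7,256]],np.float32)[:,None],(3,3),(-1,-1),(3,50,.01))[:,0]
print(c)
print('tri',tri(t,c[1],s,(164.9,218.6)))
for z in(.006,.01,.014):
    P=[onz(t,p,z) for p in c]; print(z,*P,np.linalg.norm(P[0]-P[1]),np.linalg.norm(P[1]-P[2]))
    d=P[0]-P[1]; e=P[1]-P[2]; print('yaw',np.arctan2(d[1],d[0]),np.arctan2(-e[0],e[1]),'ctr',(P[0]+P[2])/2)
m=(416.25,211.25); print('cap',tri(t,m,s,(115.1,131.4)))
# button: gray mask blob of middle pillar
print('plunger',onz(t,(246.75,219),.116),tri(t,(246.75,219),s,(266,185.5)))
print('others',onz(t,(297.5,262),.0),onz(t,(297,167),0),onz(t,(115,245),.095))
E
```

```text
Traceback (most recent call last):
cv2.error: OpenCV(4.12.0) :-1: error: (-5:Bad argument) in function 'cornerSubPix'
> Overload resolution failed:
>  - Layout of the output array corners is incompatible with cv::Mat
>  - Expected Ptr<cv::UMat> for argument 'corners'
```

```bash
cat > m1.py <<'E'
from h import *
np.set_printoptions(precision=4,suppress=True)
t,s=cam('top'),cam('scene')
g=cv2.cvtColor(t['image'],cv2.COLOR_RGB2GRAY)
c=cv2.cornerSubPix(g,np.array([[[361,189.5]],[[352.5,248]],[[395.7,256]]],np.float32),(3,3),(-1,-1),(3,50,.01))[:,0]
print(c)
print('tri',tri(t,c[1],s,(164.9,218.6)))
for z in(.006,.01,.014):
    P=[onz(t,p,z) for p in c]; print(z,*P,np.linalg.norm(P[0]-P[1]),np.linalg.norm(P[1]-P[2]))
    d=P[0]-P[1]; e=P[1]-P[2]; print('yaw',np.arctan2(d[1],d[0]),np.arctan2(-e[0],e[1]),'ctr',(P[0]+P[2])/2)
m=(416.25,211.25); print('cap',tri(t,m,s,(115.1,131.4)))
print('plunger',onz(t,(246.75,219),.116),tri(t,(246.75,219),s,(266,185.5)))
print('others',onz(t,(306.5,262),.0),onz(t,(297,167),0),onz(t,(115,245),.095))
E
python3 m1.py
```

```text
[[361.3399 189.4595]
 [352.2484 247.461 ]
 [394.3791 255.095 ]]
tri (array([ 0.5187, -0.1239,  0.0093]), np.float64(0.0032508295959096335))
0.006 [ 0.654  -0.1601  0.006 ] [ 0.519  -0.1263  0.006 ] [ 0.4968 -0.2229  0.006 ] 0.13915186874991595 0.09908285554556284
yaw -0.2451148805586131 -0.2260695329380673 ctr [ 0.5754 -0.1915  0.006 ]
0.01 [ 0.6531 -0.159   0.01  ] [ 0.5187 -0.1254  0.01  ] [ 0.4965 -0.2215  0.01  ] 0.13853652293440902 0.09864469958620593
yaw -0.24511488055861297 -0.22606953293806784 ctr [ 0.5748 -0.1902  0.01  ]
0.014 [ 0.6521 -0.1579  0.014 ] [ 0.5184 -0.1244  0.014 ] [ 0.4963 -0.2201  0.014 ] 0.13792117711890228 0.09820654362684893
yaw -0.24511488055861283 -0.2260695329380674 ctr [ 0.5742 -0.189   0.014 ]
cap (array([ 0.5558, -0.1812,  0.2535]), np.float64(0.003355719119812995))
plunger [0.577  0.1098 0.116 ] (array([0.5778, 0.1116, 0.1123]), np.float64(0.003404865072607193))
others [ 0.4912 -0.0201  0.    ] [ 0.7164 -0.0119  0.    ] [0.5358 0.3867 0.095 ]
```

```bash
cat > m2.py <<'E'
from h import *
t,s=cam('top'),cam('scene')
yaw=-.238; Rz,M=mouth(0,0,yaw)
hinge=np.array([.5828,-.1878,.2097]); mo=hinge-M@[.044,0,.0105]; print('mouth',mo)
out=[]
for c,(x0,y0,w,h),f in((t,(335,180,105,85),4),(s,(80,110,90,130),4)):
    im=cv2.resize(c['image'][y0:y0+h,x0:x0+w,::-1],None,fx=f,fy=f,interpolation=2).copy()
    d=lambda P,col,rad=1: cv2.circle(im,tuple(np.round((proj(c,P)-[x0,y0]+.5)*f-.5).astype(int)),rad,col,-1)
    for a in np.arange(0,6.28,.25): d(mo+M@[.027*np.cos(a),.027*np.sin(a),0],(0,255,0))
    for a in np.arange(0,6.28,.25): d(mo+M@[.027*np.cos(a),.027*np.sin(a),-.1],(0,160,0))
    for y in(-.041,.041): d(mo+M@[0,y,.0105],(0,0,255),3)
    for y in(-.011,0,.011): d(hinge+M@[0,y,0],(255,255,0),2)
    sw=.90; S=M@cv2.Rodrigues(np.array([0,sw,0]))[0]
    for a in np.arange(0,6.28,.25): d(hinge+S@[-.044+.022*np.cos(a),.022*np.sin(a),.0275],(0,200,255))
    for x in(-70,70):
        for y in(-50,50): d(np.array([.5748,-.190,.008])+Rz@[x/1e3,y/1e3,0],(255,0,255),2)
    out.append(im)
H=max(i.shape[0] for i in out)
cv2.imwrite('pics/ov1.png',np.hstack([cv2.copyMakeBorder(i,0,H-i.shape[0],0,5,0) for i in out]))
E
python3 m2.py
```

```text
mouth [ 0.54884098 -0.17956161  0.18097433]
```

View pics/ov1.png

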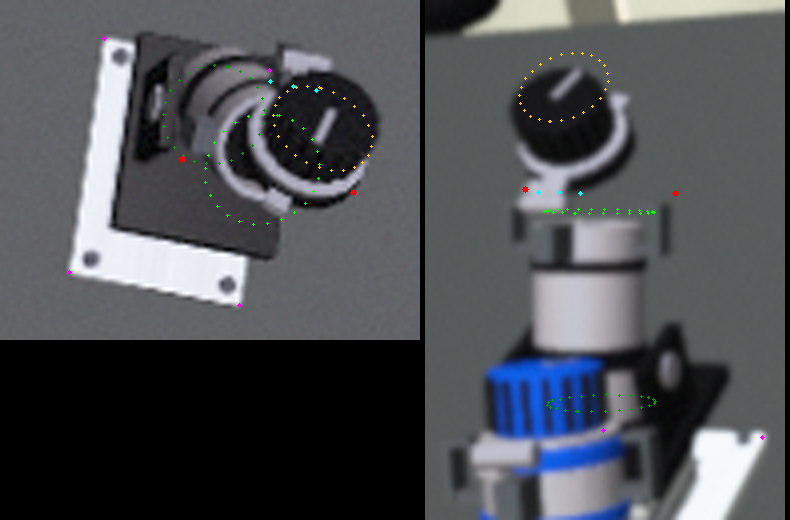

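The aluminium stand and middle pillar are confirmed. The projected mouth and hooks sit about 5 px below the real ones in the top view, so my mouth estimate is too near the robot. I'll zoom in on the hooks.

Run:
```python
import cv2, numpy as np
t=cv2.imread('pics/top0.png'); s=cv2.imread('pics/scene0.png')
def z(im,x0,y0,w,h,f):
    o=cv2.resize(im[y0:y0+h,x0:x0+w],None,fx=f,fy=f,interpolation=2); o=cv2.convertScaleAbs(o,alpha=1.3,beta=15)
    for x in range(0,w,5): cv2.putText(o,str(x0+x) if x%10==0 else '',(x*f,8),0,.3,(0,255,255)); cv2.line(o,(x*f,10),(x*f,14),(0,255,255))
    for y in range(5,h,5): cv2.putText(o,str(y0+y) if y%10==0 else '',(0,y*f+3),0,.3,(0,255,255)); cv2.line(o,(20,y*f),(24,y*f),(0,255,255))
    return o
a=z(t,375,184,58,58,7); b=z(s,98,122,48,58,8)
H=max(a.shape[0],b.shape[0]); cv2.imwrite('pics/z2.png',np.hstack([cv2.copyMakeBorder(i,0,H-i.shape[0],0,4,0) for i in(a,b)]))
```

```text
(no output)
```

View pics/z2.png

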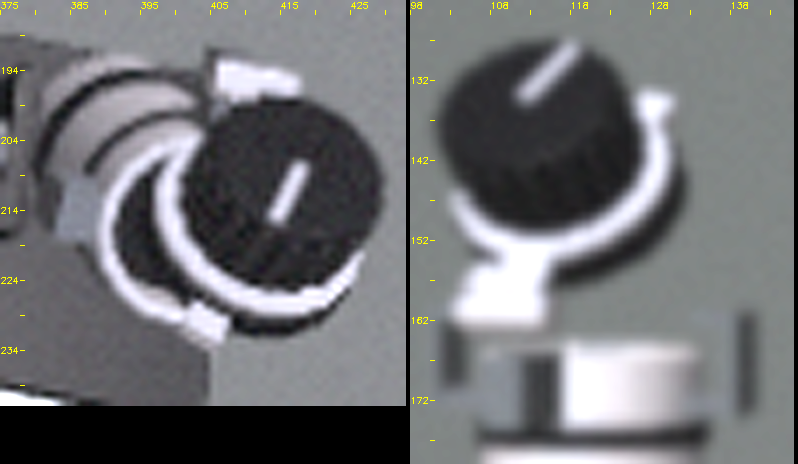

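Refined from the zoom: the +y hook and the mouth rim in the top view both shift by (+3,−6) px from the model. The hooks in the scene view (x 102 to 141, tops at y≈161.5) shift by about (−2.1,+3.5) px. Re-triangulating.

```bash
cat > m3.py <<'E'
from h import *
np.set_printoptions(precision=4,suppress=True)
t,s=cam('top'),cam('scene')
yaw=-.238; Rz,M=mouth(0,0,yaw); mo=np.array([.54884,-.17956,.18097]); P=mo+M@[0,0,.0105]
Q,g=tri(t,proj(t,P)+[3,-6],s,proj(s,P)+[-2.1,3.5]); print('hookmid tri',Q,g,'top@z',onz(t,proj(t,P)+[3,-6],P[2]))
m2=Q-M@[0,0,.0105]; print('mouth',m2,'in stand',Rz.T@(m2-[.5748,-.190,0]))
mz=onz(t,proj(t,mo)+[3,-6],.181); print('rim top@.181',mz,Rz.T@(mz-[.5748,-.190,0]))
# knob outer face: mark centre & silhouette
for m in((416.3,211.4),(415.5,209.5)):
  C,g=tri(t,m,s,(115.8,132)); print('cap',C,g, 'stand',Rz.T@(C-[.5748,-.190,0]))
E
python3 m3.py
```

```text
hookmid tri [ 0.5553 -0.1836  0.1889] 0.004685610020533485 top@z [ 0.5553 -0.1855  0.1904]
mouth [ 0.5597 -0.1847  0.1795] in stand [-0.0159  0.0016  0.1795]
rim top@.181 [ 0.56   -0.1867  0.181 ] [-0.0152 -0.0003  0.181 ]
cap [ 0.5556 -0.181   0.2524] 0.004897342080411764 stand [-0.0208  0.0043  0.2524]
cap [ 0.5588 -0.1798  0.2536] 0.004257239033834939 stand [-0.0179  0.0061  0.2536]
```

```bash
python3 -m handwheel '[{"delta_pos":[46,-27,-20],"twist":0},{"delta_pos":[46,-27,-20],"twist":0},{"delta_pos":[46,-27,-20],"twist":3},{"delta_pos":[46,-28,-20],"twist":0},{"delta_pos":[46,-28,-5],"twist":0}]' 0 20
python3 - <<'E'
from h import *
o=r.get_obs(); print(o['q'])
E
```

```text
t: 1.12
tool_pos: [0.4019, -0.402, 0.2922]
ee_rot: [[0.953, 0.302, 0.002], [0.302, -0.953, -0.002], [0.002, 0.003, -1.0]]
ft_force: [0.5, -0.2, -0.2]
opening: 0.503
[ 0.71227947  0.42143498  0.0354266   1.6362332  -0.01647636  1.08099604
 -0.51121508]
```

```bash
python3 -m handwheel '[{"delta_pos":[45,-31,0],"twist":0},{"delta_pos":[45,-31,0],"twist":0},{"delta_pos":[45,-31,0],"twist":0},{"delta_pos":[44,-31,0],"twist":0},{"delta_pos":[44,-31,0],"twist":0}]'
python3 -m handwheel '[{"delta_pos":[0,0,0],"twist":10.4},{"delta_pos":[0,0,0],"twist":10.4},{"delta_pos":[0,0,0],"twist":10.4},{"delta_pos":[0,0,0],"twist":0}]'
python3 - <<'E'
from h import *
o=r.get_obs(); print(o['q'],o['tool_pos'],o['ft_force'])
t,s=cam('top'),cam('scene')
a=cv2.resize(t['image'][170:250,350:450],None,fx=4,fy=4,interpolation=2);b=cv2.resize(s['image'][70:200,70:160],None,fx=4,fy=4,interpolation=2)
cv2.imwrite('pics/p3.png',np.hstack([cv2.copyMakeBorder(i,0,520-i.shape[0],0,4,0) for i in(a,b)])[:,:,::-1])
E
```

```text
t: 1.75
tool_pos: [0.5668, -0.1862, 0.2907]
ee_rot: [[0.953, 0.303, 0.0], [0.303, -0.953, -0.0], [0.0, 0.0, -1.0]]
ft_force: [0.6, -0.7, 0.9]
opening: 0.004
t: 2.25
tool_pos: [0.5659, -0.1874, 0.2905]
ee_rot: [[0.973, -0.233, -0.0], [-0.233, -0.973, -0.0], [0.0, 0.0, -1.0]]
ft_force: [-0.7, 0.3, 0.5]
opening: 0.003
[ 0.19469858  0.47102742  0.12152534  1.56174409 -0.06098549  1.11249384
 -1.47573317] [ 0.56593013 -0.18741772  0.29053229] [-0.74397559  0.34932418  0.51977956]
```

View pics/p3.png

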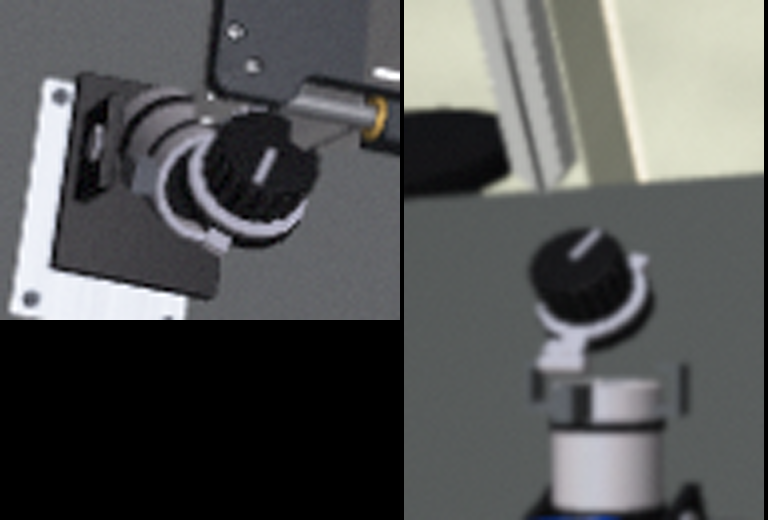

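Run:
```python
from h import *
t,s=cam('top'),cam('scene'); P=np.array(r.get_obs()['tool_pos'])
print(proj(t,P),proj(s,P), proj(s,P-[0,0,.04]),proj(t,P-[0,0,.04]))
M=mouth(0,0,-.238)[1]; mo=np.array([.560,-.1857,.181]); h=mo+M@[.044,0,.0105]
for sw in(.75,.8,.9,1.0):
    S=M@cv2.Rodrigues(np.array([0,sw,0]))[0]; C=h+S@[-.044,0,.0275]; print(sw,C,proj(t,C),proj(s,C))
print(proj(s,h),proj(t,h))
```

```text
[426.84505285 201.15562087] [105.6084564  115.30257851] [110.26945404 134.91305317] [417.3937355 205.8455579]
0.75 [ 0.56086259 -0.18590926  0.24887167] [416.46510161 208.92756409] [111.81859693 134.6014855 ]
0.8 [ 0.56280528 -0.18638056  0.25052486] [416.95980897 207.63186458] [111.19283103 134.23351058]
0.9 [ 0.56691923 -0.18737859  0.25352143] [417.8978377  204.93024948] [109.91145619 133.68785266]
1.0 [ 0.57130335 -0.18844217  0.25608041] [418.757313   202.10818894] [108.60025495 133.4045803 ]
[108.73808047 160.56051289] [410.30651412 194.96177079]
```

```bash
python3 -m handwheel '[{"delta_pos":[-2,-2,20],"twist":0},{"delta_pos":[-1,0,14],"twist":0},{"delta_pos":[-5,0,5],"twist":0},{"delta_pos":[-5,0,5],"twist":0}]'
python3 -m handwheel '[{"delta_pos":[-4,0,5],"twist":0},{"delta_pos":[-3,0,5],"twist":0},{"delta_pos":[-2,0,5],"twist":0},{"delta_pos":[-2,0,5],"twist":0}]'
python3 -m handwheel '[{"delta_pos":[-1,0,3],"twist":0},{"delta_pos":[0,0,2],"twist":0},{"delta_pos":[0,0,0],"twist":0}]'
```

```text
t: 2.95
tool_pos: [0.5539, -0.1828, 0.2466]
ee_rot: [[0.972, -0.235, 0.001], [-0.235, -0.972, -0.0], [0.001, 0.0, -1.0]]
ft_force: [0.9, 0.1, 1.8]
opening: 0.007
t: 3.45
tool_pos: [0.5421, -0.1798, 0.2261]
ee_rot: [[0.972, -0.235, -0.002], [-0.235, -0.972, 0.0], [-0.002, 0.0, -1.0]]
ft_force: [-2.1, 1.2, 1.7]
opening: 0.005
t: 3.82
tool_pos: [0.5415, -0.1796, 0.2211]
ee_rot: [[0.972, -0.235, -0.001], [-0.235, -0.972, 0.0], [-0.001, -0.0, -1.0]]
ft_force: [-1.9, 0.2, 1.1]
opening: 0.009
```

Contact force is small, so I'll keep pressing down until it meets the hard stop.

```bash
python3 -m handwheel '[{"delta_pos":[0,0,2],"twist":0},{"delta_pos":[0,0,1],"twist":0}]'
python3 -m handwheel '[{"delta_pos":[0,0,1],"twist":0},{"delta_pos":[0,0,1],"twist":0}]'
```

```text
t: 4.08
tool_pos: [0.5414, -0.1796, 0.2182]
ee_rot: [[0.972, -0.235, -0.001], [-0.235, -0.972, 0.0], [-0.001, -0.0, -1.0]]
ft_force: [-4.7, 0.9, 2.6]
opening: 0.004
t: 4.32
tool_pos: [0.5415, -0.1796, 0.2172]
ee_rot: [[0.972, -0.235, -0.001], [-0.235, -0.972, 0.0], [-0.001, -0.0, -1.0]]
ft_force: [-8.1, 2.1, 12.0]
opening: 0.004
```

```bash
python3 -m handwheel '[{"delta_pos":[0,0,1],"twist":0},{"delta_pos":[0,0,0.5],"twist":0}]'
python3 -m handwheel '[{"delta_pos":[0,0,-30],"twist":0},{"delta_pos":[0,0,-40],"twist":-10},{"delta_pos":[0,0,0],"twist":-10},{"delta_pos":[0,0,0],"twist":-10},{"delta_pos":[0,0,0],"twist":0}]' 70
python3 - <<'E'
from h import *
o=r.get_obs(); print(o['q'],o['tool_pos'],o['ft_force'],o['opening'])
t,s=cam('top'),cam('scene')
M=mouth(0,0,-.238)[1]; mo=np.array([.560,-.1857,.181])
ims=[]
for c,(x0,y0,w,h) in((t,(350,170,100,80)),(s,(70,90,90,110))):
    im=cv2.resize(c['image'][y0:y0+h,x0:x0+w],None,fx=4,fy=4,interpolation=2).copy()
    for k in range(24):
        a=k*np.pi/12; p=(proj(c,mo+M@[.022*np.cos(a),.022*np.sin(a),.038])-[x0,y0]+.5)*4
        cv2.circle(im,tuple(int(v) for v in p),1,(255,255,0),-1)
    ims.append(cv2.copyMakeBorder(im,0,440-im.shape[0],0,4,0))
cv2.imwrite('pics/p4.png',np.hstack(ims)[:,:,::-1])
E
```

```text
t: 4.58
tool_pos: [0.5415, -0.1797, 0.2169]
ee_rot: [[0.972, -0.235, -0.0], [-0.235, -0.972, 0.0], [-0.0, -0.0, -1.0]]
ft_force: [-9.2, 2.6, 16.9]
opening: 0.008
t: 5.2
tool_pos: [0.5437, -0.18, 0.2855]
ee_rot: [[0.96, 0.281, 0.004], [0.281, -0.96, -0.0], [0.003, 0.001, -1.0]]
ft_force: [0.5, -0.0, 0.4]
opening: 0.5
[ 0.28054235  0.43357068 -0.01401353  1.63455321  0.00590136  1.06988599
 -1.02112037] [ 0.54368834 -0.17999145  0.28545211] [ 0.47128298 -0.04943168  0.38945176] 0.5003674024067314
```

View pics/p4.png

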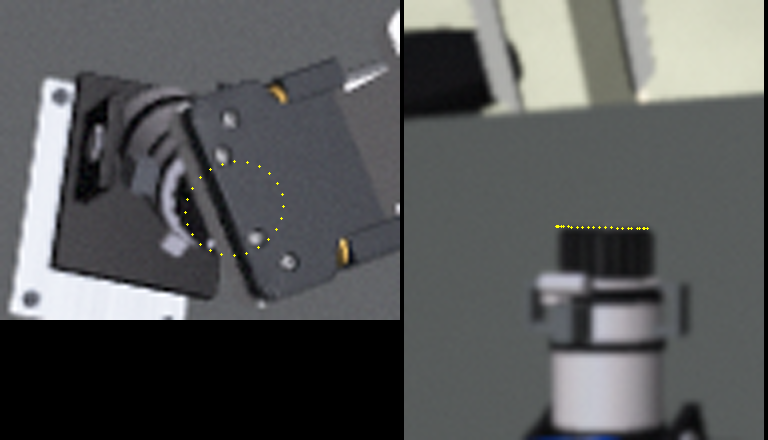

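The cap is shut: its top edge matches the model within about 1 px in the scene view at y≈147. Next is ratcheting the knob, gripped along the hinge direction in strokes of about ±25°. First I'll descend.

```bash
python3 -m handwheel '[{"delta_pos":[3,3,25],"twist":5},{"delta_pos":[0,0,30],"twist":0},{"delta_pos":[0,0,15],"twist":0},{"delta_pos":[0,0,12],"twist":0},{"delta_pos":[0,0,0],"twist":0}]' 60
python3 -m handwheel '[{"delta_pos":[0,0,0],"twist":0},{"delta_pos":[0,0,0],"twist":0},{"delta_pos":[0,0,0],"twist":0},{"delta_pos":[0,0,0],"twist":0}]' 0 30
```

```text
t: 5.92
tool_pos: [0.5457, -0.1817, 0.2026]
ee_rot: [[0.98, 0.198, -0.001], [0.198, -0.98, 0.0], [-0.001, -0.0, -1.0]]
ft_force: [0.4, -0.8, -1.0]
opening: 0.599
t: 6.42
tool_pos: [0.5464, -0.182, 0.2037]
ee_rot: [[0.98, 0.198, 0.002], [0.198, -0.98, -0.0], [0.002, 0.001, -1.0]]
ft_force: [0.3, 0.3, 4.2]
opening: 0.469
```

```bash
python3 -m handwheel '[{"delta_pos":[0,0,0],"twist":8},{"delta_pos":[0,0,0],"twist":8}]'; python3 -m handwheel '[{"delta_pos":[0,0,0],"twist":8},{"delta_pos":[0,0,0],"twist":8},{"delta_pos":[0,0,0],"twist":8},{"delta_pos":[0,0,0],"twist":8},{"delta_pos":[0,0,0],"twist":0}]'; python3 -c "
from h import *
print(r.get_obs()['wrist_torque'])"
```

```text
t: 6.68
tool_pos: [0.5464, -0.1812, 0.2036]
ee_rot: [[0.997, -0.083, 0.001], [-0.083, -0.997, 0.001], [0.001, -0.001, -1.0]]
ft_force: [0.4, 0.9, 3.7]
opening: 0.466
t: 7.3
tool_pos: [0.5468, -0.1807, 0.2043]
ee_rot: [[0.803, -0.596, 0.002], [-0.596, -0.803, 0.001], [0.001, -0.002, -1.0]]
ft_force: [-1.9, 1.9, 9.0]
opening: 0.465
[ 1.22125545 -0.18998483  0.29569341]
```

```bash
python3 -m handwheel '[{"delta_pos":[0,0,0],"twist":0},{"delta_pos":[0,0,0],"twist":0},{"delta_pos":[0,0,0],"twist":-10},{"delta_pos":[0,0,0],"twist":-10},{"delta_pos":[0,0,0],"twist":-10}]' 60;  python3 -m handwheel '[{"delta_pos":[0,0,0],"twist":-10},{"delta_pos":[0,0,0],"twist":-10},{"delta_pos":[0,0,0],"twist":0}]'
python3 -m handwheel '[{"delta_pos":[0,0,0],"twist":0},{"delta_pos":[0,0,0],"twist":0},{"delta_pos":[0,0,0],"twist":0},{"delta_pos":[0,0,0],"twist":0}]' 0 30
python3 -m handwheel '[{"delta_pos":[0,0,0],"twist":8},{"delta_pos":[0,0,0],"twist":8},{"delta_pos":[0,0,0],"twist":8}]'; python3 -c "
from h import *
print(r.get_obs()['wrist_torque'])"
```

```text
t: 7.92
tool_pos: [0.5455, -0.1818, 0.2026]
ee_rot: [[0.994, -0.109, -0.001], [-0.109, -0.994, 0.0], [-0.001, -0.0, -1.0]]
ft_force: [0.2, -0.5, -0.5]
opening: 0.6
t: 8.3
tool_pos: [0.5455, -0.182, 0.2026]
ee_rot: [[0.973, 0.23, -0.001], [0.23, -0.973, 0.001], [-0.0, -0.001, -1.0]]
ft_force: [0.1, -0.4, 0.3]
opening: 0.6
t: 8.8
tool_pos: [0.5457, -0.1822, 0.2028]
ee_rot: [[0.973, 0.231, -0.0], [0.231, -0.973, -0.001], [-0.0, 0.001, -1.0]]
ft_force: [0.4, -1.7, -1.7]
opening: 0.472
t: 9.18
tool_pos: [0.5452, -0.1807, 0.2029]
ee_rot: [[0.982, -0.187, -0.001], [-0.187, -0.982, 0.001], [-0.002, -0.001, -1.0]]
ft_force: [1.9, -2.0, -2.0]
opening: 0.461
[-0.07139287 -0.26109448  0.34257103]
```

```bash
for i in 1; do :; done; python3 -m handwheel '[{"delta_pos":[0,0,0],"twist":6},{"delta_pos":[0,0,0],"twist":0}]'; python3 -c "
from h import *
print(r.get_obs()['wrist_torque'])"; python3 -m handwheel '[{"delta_pos":[0,0,0],"twist":6},{"delta_pos":[0,0,0],"twist":0}]'; python3 -c "
from h import *
print(r.get_obs()['wrist_torque'])"; python3 -m handwheel '[{"delta_pos":[0,0,0],"twist":6},{"delta_pos":[0,0,0],"twist":0}]'; python3 -c "
from h import *
print(r.get_obs()['wrist_torque'])"
```

```text
t: 9.43
tool_pos: [0.5456, -0.1806, 0.203]
ee_rot: [[0.959, -0.284, -0.001], [-0.284, -0.959, 0.001], [-0.001, -0.001, -1.0]]
ft_force: [-1.3, 0.4, 0.5]
opening: 0.464
[0.88082809 0.00290773 0.23166979]
t: 9.68
tool_pos: [0.5457, -0.1805, 0.2031]
ee_rot: [[0.925, -0.381, -0.0], [-0.381, -0.925, 0.002], [-0.001, -0.001, -1.0]]
ft_force: [-1.2, 2.7, 2.0]
opening: 0.46
[1.2489281  0.04468646 0.25484128]
t: 9.93
tool_pos: [0.5452, -0.18, 0.2033]
ee_rot: [[0.88, -0.475, -0.001], [-0.475, -0.88, 0.003], [-0.002, -0.002, -1.0]]
ft_force: [-4.7, 4.1, 3.7]
opening: 0.456
[1.71316216 0.32611518 0.37260016]
```

```bash
python3 -m handwheel '[{"delta_pos":[0,0,0],"twist":0},{"delta_pos":[0,0,0],"twist":0},{"delta_pos":[0,0,0],"twist":-10},{"delta_pos":[0,0,0],"twist":-10},{"delta_pos":[0,0,0],"twist":-10}]' 60;  python3 -m handwheel '[{"delta_pos":[0,0,0],"twist":-10},{"delta_pos":[0,0,0],"twist":0}]'
python3 -m handwheel '[{"delta_pos":[0,0,0],"twist":0},{"delta_pos":[0,0,0],"twist":0},{"delta_pos":[0,0,0],"twist":0},{"delta_pos":[0,0,0],"twist":0}]' 0 40
for k in 1; do python3 -m handwheel '[{"delta_pos":[0,0,0],"twist":6},{"delta_pos":[0,0,0],"twist":6},{"delta_pos":[0,0,0],"twist":0}]'; python3 -c "
from h import *
print(r.get_obs()['wrist_torque'])"; done
python3 -m handwheel '[{"delta_pos":[0,0,0],"twist":5},{"delta_pos":[0,0,0],"twist":0}]'; python3 -c "
from h import *
print(r.get_obs()['wrist_torque'])"
```

```text
t: 10.55
tool_pos: [0.5462, -0.1825, 0.203]
ee_rot: [[1.0, 0.031, 0.001], [0.031, -1.0, -0.001], [0.001, 0.001, -1.0]]
ft_force: [-0.6, 0.1, -0.2]
opening: 0.601
t: 10.8
tool_pos: [0.546, -0.1825, 0.203]
ee_rot: [[0.981, 0.196, 0.001], [0.196, -0.981, -0.0], [0.001, 0.0, -1.0]]
ft_force: [0.0, 0.2, -0.3]
opening: 0.598
t: 11.3
tool_pos: [0.5458, -0.1821, 0.2029]
ee_rot: [[0.98, 0.197, 0.0], [0.197, -0.98, -0.001], [-0.0, 0.001, -1.0]]
ft_force: [0.1, -0.6, -0.6]
opening: 0.47
t: 11.68
tool_pos: [0.545, -0.1811, 0.203]
ee_rot: [[1.0, -0.009, -0.002], [-0.009, -1.0, 0.001], [-0.002, -0.001, -1.0]]
ft_force: [-2.9, -0.2, 3.5]
opening: 0.462
[0.74045642 0.60375546 0.17275161]
t: 11.92
tool_pos: [0.5446, -0.1806, 0.2032]
ee_rot: [[0.995, -0.095, -0.002], [-0.095, -0.995, 0.002], [-0.003, -0.002, -1.0]]
ft_force: [-3.9, 0.9, 4.8]
opening: 0.461
[1.1607303  0.81012762 0.42466483]
```

```bash
python3 -m handwheel '[{"delta_pos":[0,0,0],"twist":6},{"delta_pos":[0,0,0],"twist":0}]'; python3 -c "
from h import *
print(r.get_obs()['wrist_torque'])"
python3 -m handwheel '[{"delta_pos":[0,0,0],"twist":6},{"delta_pos":[0,0,0],"twist":0}]'; python3 -c "
from h import *
print(r.get_obs()['wrist_torque'])"
python3 -m handwheel '[{"delta_pos":[0,0,0],"twist":6},{"delta_pos":[0,0,0],"twist":0}]'; python3 -c "
from h import *
print(r.get_obs()['wrist_torque'])"
```

```text
t: 12.18
tool_pos: [0.5454, -0.181, 0.203]
ee_rot: [[0.98, -0.198, -0.001], [-0.198, -0.98, 0.001], [-0.001, -0.001, -1.0]]
ft_force: [-3.5, 1.5, 3.3]
opening: 0.458
[0.90820847 0.49844428 0.17667377]
t: 12.42
tool_pos: [0.5466, -0.1808, 0.2031]
ee_rot: [[0.955, -0.297, 0.001], [-0.297, -0.955, 0.0], [0.001, -0.001, -1.0]]
ft_force: [0.2, 2.4, 1.4]
opening: 0.458
[ 0.98614676 -0.17227731  0.80657595]
t: 12.68
tool_pos: [0.547, -0.1807, 0.2031]
ee_rot: [[0.919, -0.394, 0.002], [-0.394, -0.919, 0.0], [0.001, -0.001, -1.0]]
ft_force: [2.7, 3.2, 0.5]
opening: 0.455
[ 1.16688714 -0.56718039  1.05543737]
```

Torque about z climbed to 1.06 N m, so it may be the hard stop. I'll release, lift clear and look at the mark and lugs.

```bash
python3 -m handwheel '[{"delta_pos":[0,0,0],"twist":6},{"delta_pos":[0,0,0],"twist":0}]'; python3 -c "
from h import *
print(r.get_obs()['wrist_torque'])"
python3 -m handwheel '[{"delta_pos":[0,0,0],"twist":0},{"delta_pos":[0,0,0],"twist":0},{"delta_pos":[0,0,-20],"twist":-8},{"delta_pos":[0,0,-50],"twist":-10},{"delta_pos":[-50,0,0],"twist":-10}]' 60
python3 -m handwheel '[{"delta_pos":[-60,0,0],"twist":0},{"delta_pos":[-30,0,0],"twist":0},{"delta_pos":[0,0,0],"twist":0}]'
python3 - <<'E'
from h import *
t,s=cam('top'),cam('scene'); o=r.get_obs(); print(o['t'],o['tool_pos'])
a=cv2.resize(t['image'][180:240,375:430],None,fx=7,fy=7,interpolation=2);b=cv2.resize(s['image'][130:190,95:150],None,fx=7,fy=7,interpolation=2)
cv2.imwrite('pics/p5.png',cv2.convertScaleAbs(np.hstack([a,b])[:,:,::-1],alpha=1.3,beta=15))
E
```

```text
t: 12.92
tool_pos: [0.5461, -0.1806, 0.203]
ee_rot: [[0.872, -0.49, 0.0], [-0.49, -0.872, 0.001], [-0.0, -0.001, -1.0]]
ft_force: [-0.6, 3.7, 1.8]
opening: 0.462
[ 1.50643513 -0.21883999  0.63206794]
t: 13.55
tool_pos: [0.5015, -0.1745, 0.2763]
ee_rot: [[1.0, -0.022, 0.01], [-0.022, -1.0, -0.005], [0.01, 0.004, -1.0]]
ft_force: [-1.3, -0.6, -0.7]
opening: 0.601
t: 13.92
tool_pos: [0.4048, -0.1704, 0.2734]
ee_rot: [[1.0, -0.031, 0.0], [-0.031, -1.0, -0.001], [0.0, 0.001, -1.0]]
ft_force: [0.1, -0.7, 0.1]
opening: 0.6
14.025 [ 0.40790948 -0.1700742   0.27340471]
```

View pics/p5.png

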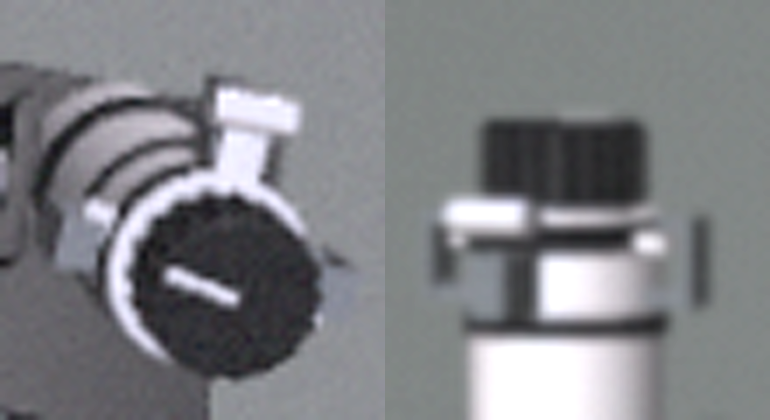

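```bash
cat > ang.py <<'E'
from h import *
t=cam('top'); M=mouth(0,0,-.238)[1]; mo=np.array([.560,-.1857,.181]); hg=mo+M@[.044,0,.0105]
def ang(sw,p,q):
    S=M@cv2.Rodrigues(np.array([0,sw,0]))[0]; C=hg+S@[-.044,0,.0275]; v=[]
    for x in(p,q):
        o,d=ray(t,x); P=o+d*((C-o)@S[:,2])/(d@S[:,2]); v.append(S.T@(P-C))
    print(v); e=v[0]-v[1]; return np.degrees(np.arctan2(e[1],e[0]))
E
python3 - <<'E'
from ang import *
b=ang(0,(398.6,218.6),(409,222.9))
for s in(.8,.85,.9): a=ang(s,(414.0,215.5),(418.2,207.3)); print(s,a,b,a-b)
E
```

```text
Traceback (most recent call last):
  File "ang.py", line 4, in ang
    S=M@cv2.Rodrigues(np.array([0,sw,0]))[0]; C=hg+S@[-.044,0,.0275]; v=[]
        ~~~~~~~~~~~~~^^^^^^^^^^^^^^^^^^^^
cv2.error: OpenCV(4.12.0) /io/opencv/modules/calib3d/src/calibration_base.cpp:151: error: (-210:Unsupported format or combination of formats) The matrices must have 32f or 64f data type in function 'Rodrigues'
```

Run:
```python
from ang import *
b=ang(0.,(398.6,218.6),(409,222.9))
for s in(.8,.85,.9): a=ang(s,(414.0,215.5),(418.2,207.3)); print(s,a,b,a-b)
```

```text
[array([2.35339507e-03, 1.84758421e-02, 3.79942650e-17]), array([-1.73454401e-03, -2.01358986e-03, -8.37972367e-17])]
[array([-1.71397323e-02,  5.72230221e-03,  1.06491201e-16]), array([ 1.18966373e-03, -2.26287401e-03,  2.34714781e-17])]
0.8 156.45971693873895 78.71681638358481 77.74290055515414
[array([-2.07187359e-02,  7.08289203e-03,  1.22292877e-17]), array([-1.81231837e-03, -1.27193102e-03,  1.31385255e-17])]
0.85 156.1591690864471 78.71681638358481 77.44235270286228
[array([-2.46877181e-02,  8.57931992e-03,  1.14621808e-16]), array([-5.11988254e-03, -1.68578894e-04, -3.60468040e-17])]
0.9 155.91273009681277 78.71681638358481 77.19591371322795
```

The mark turned about 77.5° (1.35 rad) clockwise. With a start of 0 to 0.15 that is consistent with 1.4, but it isn't proof. I'll do one firmer confirming stroke, where torque should rise at once if the cap is already on the stop.

```bash
python3 -m handwheel '[{"delta_pos":[50,3,0],"twist":0},{"delta_pos":[50,3,0],"twist":0},{"delta_pos":[38,3,0],"twist":0},{"delta_pos":[0,0,0],"twist":0},{"delta_pos":[0,0,30],"twist":0}]'
python3 -m handwheel '[{"delta_pos":[0,0,25],"twist":0},{"delta_pos":[0,0,15],"twist":0},{"delta_pos":[0,0,0],"twist":0}]'
python3 -m handwheel '[{"delta_pos":[0,0,0],"twist":0},{"delta_pos":[0,0,0],"twist":0},{"delta_pos":[0,0,0],"twist":0},{"delta_pos":[0,0,0],"twist":0}]' 0 55; python3 -c "
from h import *
print(r.get_obs()['wrist_torque'])"
python3 -m handwheel '[{"delta_pos":[0,0,0],"twist":4},{"delta_pos":[0,0,0],"twist":0}]'; python3 -c "
from h import *
print(r.get_obs()['wrist_torque'])"
python3 -m handwheel '[{"delta_pos":[0,0,0],"twist":4},{"delta_pos":[0,0,0],"twist":0}]'; python3 -c "
from h import *
print(r.get_obs()['wrist_torque'])"
```

```text
t: 14.75
tool_pos: [0.5462, -0.1826, 0.2436]
ee_rot: [[1.0, -0.027, 0.003], [-0.027, -1.0, -0.001], [0.003, 0.001, -1.0]]
ft_force: [0.4, 0.8, 0.5]
opening: 0.597
t: 15.12
tool_pos: [0.5437, -0.1819, 0.2021]
ee_rot: [[1.0, -0.028, -0.002], [-0.028, -1.0, 0.001], [-0.002, -0.0, -1.0]]
ft_force: [-0.5, -0.6, 0.4]
opening: 0.597
t: 15.62
tool_pos: [0.5451, -0.1818, 0.2039]
ee_rot: [[1.0, -0.028, 0.002], [-0.028, -1.0, 0.0], [0.002, -0.0, -1.0]]
ft_force: [-0.1, 2.1, 5.1]
opening: 0.457
[ 0.42209125  0.09280112 -0.07048482]
t: 15.88
tool_pos: [0.5454, -0.1807, 0.2038]
ee_rot: [[0.996, -0.092, 0.001], [-0.092, -0.996, 0.0], [0.001, -0.0, -1.0]]
ft_force: [-0.3, 2.8, 6.5]
opening: 0.455
[0.72187643 0.13953748 1.06330711]
t: 16.12
tool_pos: [0.5443, -0.1802, 0.2037]
ee_rot: [[0.987, -0.16, -0.001], [-0.16, -0.987, 0.001], [-0.001, -0.001, -1.0]]
ft_force: [-3.6, 3.3, 7.4]
opening: 0.455
[0.89462462 0.64695323 1.41440408]
```

Torque jumped to 1.06 and then 1.41 N m within 8°, so this is the hard stop and the cap is tight. Releasing, lifting and moving over to the middle plunger.

```bash
python3 -m handwheel '[{"delta_pos":[0,0,0],"twist":0},{"delta_pos":[0,0,0],"twist":0},{"delta_pos":[0,0,0],"twist":0},{"delta_pos":[0,0,-25],"twist":0},{"delta_pos":[0,0,-45],"twist":0}]' 60
python3 -m handwheel '[{"delta_pos":[-3,-58,0],"twist":0},{"delta_pos":[-3,-58,0],"twist":0},{"delta_pos":[-3,-58,0],"twist":0},{"delta_pos":[-3,-58,0],"twist":0},{"delta_pos":[-3,-58,0],"twist":0}]' 0 20
python3 -m handwheel '[{"delta_pos":[0,0,0],"twist":0},{"delta_pos":[0,0,40],"twist":0},{"delta_pos":[0,0,40],"twist":0},{"delta_pos":[0,0,40],"twist":0},{"delta_pos":[0,0,10],"twist":0}]'
python3 - <<'E'
from h import *
t,s=cam('top'),cam('scene'); o=r.get_obs(); print(o['t'],o['tool_pos'],o['ft_force'])
b=cv2.resize(s['image'][130:250,215:305],None,fx=4,fy=4,interpolation=2)
a=cv2.resize(t['image'][180:240,370:430],None,fx=6,fy=6,interpolation=2)
a=cv2.copyMakeBorder(a,0,120,0,4,0)
cv2.imwrite('pics/p6.png',np.hstack([a,b])[:,:,::-1])
E
```

```text
t: 16.75
tool_pos: [0.5433, -0.1818, 0.2721]
ee_rot: [[0.986, -0.167, -0.004], [-0.167, -0.986, 0.001], [-0.004, -0.0, -1.0]]
ft_force: [0.6, 0.1, 0.3]
opening: 0.598
t: 17.38
tool_pos: [0.5782, 0.108, 0.2729]
ee_rot: [[0.986, -0.167, 0.0], [-0.167, -0.986, -0.0], [0.0, 0.0, -1.0]]
ft_force: [0.3, -0.2, 0.3]
opening: 0.102
t: 18.0
tool_pos: [0.5763, 0.1047, 0.1407]
ee_rot: [[0.986, -0.168, -0.005], [-0.168, -0.986, -0.002], [-0.004, 0.003, -1.0]]
ft_force: [-0.8, 0.3, -0.6]
opening: 0.004
18.1 [0.57780246 0.10537367 0.14247809] [ 0.13267456  0.86343823 -0.0381954 ]
```

View pics/p6.png

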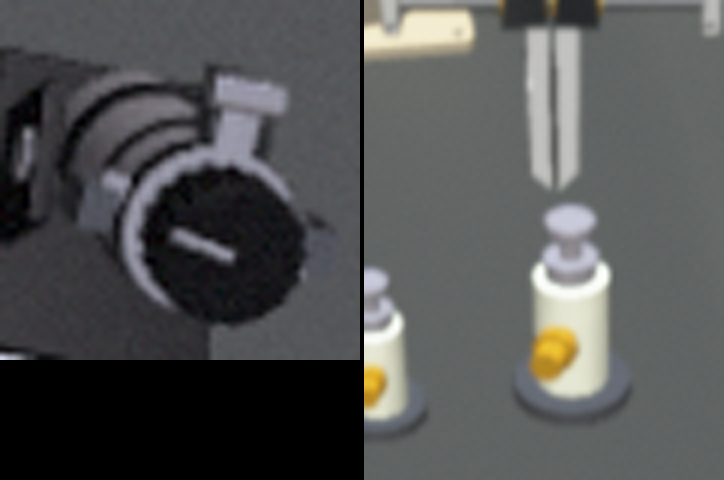

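The mark is unchanged since before the confirming stroke, so the cap was already on its stop. The fingertips are over the middle pillar, about 5 mm to −y of the button; I'll correct that and press.

```bash
python3 -m handwheel '[{"delta_pos":[0,-5.5,10],"twist":0},{"delta_pos":[0,0,13],"twist":0},{"delta_pos":[0,0,5],"twist":0},{"delta_pos":[0,0,4],"twist":0},{"delta_pos":[0,0,3],"twist":0}]'
python3 -m handwheel '[{"delta_pos":[0,0,2],"twist":0},{"delta_pos":[0,0,1],"twist":0},{"delta_pos":[0,0,0],"twist":0}]'
python3 -m handwheel '[{"delta_pos":[0,0,1],"twist":0},{"delta_pos":[0,0,1],"twist":0},{"delta_pos":[0,0,0],"twist":0}]'
```

```text
t: 18.73
tool_pos: [0.5788, 0.1122, 0.1086]
ee_rot: [[0.986, -0.166, -0.0], [-0.166, -0.986, 0.0], [-0.0, -0.0, -1.0]]
ft_force: [-2.7, 0.6, 7.9]
opening: 0.006
t: 19.1
tool_pos: [0.5788, 0.1121, 0.106]
ee_rot: [[0.986, -0.166, -0.0], [-0.166, -0.986, 0.001], [-0.0, -0.001, -1.0]]
ft_force: [-3.0, -0.1, 8.8]
opening: 0.004
t: 19.48
tool_pos: [0.5788, 0.1121, 0.1043]
ee_rot: [[0.986, -0.166, 0.0], [-0.166, -0.986, 0.001], [-0.0, -0.001, -1.0]]
ft_force: [-3.7, -0.2, 10.7]
opening: 0.006
```

```bash
python3 -m handwheel '[{"delta_pos":[0,0,1],"twist":0},{"delta_pos":[0,0,1],"twist":0},{"delta_pos":[0,0,0],"twist":0}]'
python3 -m handwheel '[{"delta_pos":[0,0,1],"twist":0},{"delta_pos":[0,0,0.5],"twist":0},{"delta_pos":[0,0,0],"twist":0}]'
```

```text
t: 19.85
tool_pos: [0.5789, 0.1121, 0.1041]
ee_rot: [[0.986, -0.167, 0.001], [-0.167, -0.986, 0.001], [0.001, -0.001, -1.0]]
ft_force: [-6.6, -0.5, 21.9]
opening: 0.003
t: 20.23
tool_pos: [0.579, 0.1121, 0.104]
ee_rot: [[0.986, -0.167, 0.001], [-0.167, -0.986, 0.001], [0.001, -0.001, -1.0]]
ft_force: [-9.7, -1.1, 32.5]
opening: 0.007
```

Hard stop reached: the button top is at 0.104 m, exactly 12 mm of travel, and force rose to 32 N. Lifting off and taking a final look.

```bash
python3 -m handwheel '[{"delta_pos":[0,0,-10],"twist":0},{"delta_pos":[0,0,-40],"twist":0},{"delta_pos":[0,0,-50],"twist":0},{"delta_pos":[-50,0,-10],"twist":0},{"delta_pos":[-50,0,0],"twist":0}]'
python3 -m handwheel '[{"delta_pos":[0,0,0],"twist":0},{"delta_pos":[0,0,0],"twist":0},{"delta_pos":[0,0,0],"twist":0}]'
python3 - <<'E'
from h import *
t,s=cam('top'),cam('scene')
cv2.imwrite('pics/p7.png',np.vstack([t['image'][80:384,60:450],s['image'][110:350,80:470]])[:,:,::-1])
E
```

```text
t: 20.85
tool_pos: [0.4803, 0.1287, 0.2106]
ee_rot: [[0.986, -0.167, 0.003], [-0.167, -0.986, 0.001], [0.003, -0.001, -1.0]]
ft_force: [-0.1, 0.7, -0.1]
opening: 0.005
t: 21.22
tool_pos: [0.4819, 0.1282, 0.2095]
ee_rot: [[0.986, -0.168, 0.001], [-0.168, -0.986, -0.0], [0.001, -0.0, -1.0]]
ft_force: [-0.2, -0.6, 0.6]
opening: 0.001
```

View pics/p7.png

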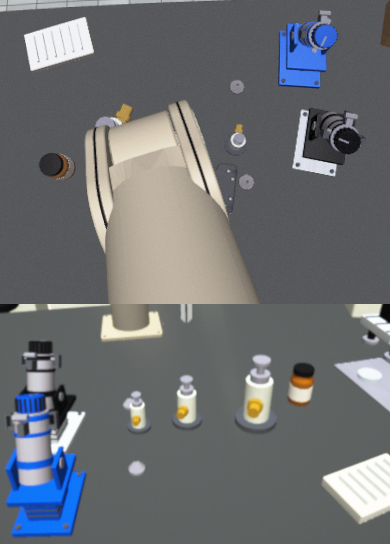

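The cap is shut with its mark turned, and the plunger is back up (button at scene px (266,186), as at the start). The cones and jar haven't moved, and the arm is clear of everything. Handing in.

```bash
python3 -c "
from station import r
print(r.finish_job())"
```

```text
the job is handed in; nothing more can be done
None
```

I shut the canister's cap, screwed it clockwise to its hard stop, then pushed the middle-sized purge plunger fully down and let it spring back. The job was handed in at about 21 s of the 62 s allowed.

- **Shut:** I pushed the cap down with closed fingers. It met its stop at about 17 N, and its top edge matched the expected shut position within about 1 pixel.
- **Tight:** It took three gripping strokes of about 46–50° each. The mark turned about 77.5° (1.35 rad), which agrees with 1.4 rad given a start of 0 to 0.15. A fourth, firmer stroke met about 1.4 N m within 8° without visibly moving the mark, so it was already on the stop.
- **Plunger:** Its top went from 116 mm to 104 mm, the full 12 mm. Force then rose to about 32 N against the stop, and the last picture shows it back up.
- **Left alone:** The cones and the amber jar look unmoved, and the arm ended clear of everything with close to zero wrist force.
- **Checks that disagreed:**
  - The two cameras differed by 3 to 5 mm on position, so I averaged them and confirmed by touch.
  - My first estimate of the mouth's position was about 12 mm off; I corrected it from the hooks and rim before moving.

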